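# Open the filter compartment of the bench dust extractor

## Robot

A 6-joint arm with a two-finger parallel gripper is mounted at the origin on the work surface. World frame = base frame: x ahead of the robot, y to its left, z up, the work surface at z = 0. Lengths are in m, angles in degrees, forces in N, time in s.
With the tool pointing down it reaches from about 0.4 to 0.825 m from the base axis. Payload 7 kg.
Tool frame: the origin (TCP) lies midway between the tips of the shut fingers; the grasp point (between the pads) lies 19 mm behind it; z points along the fingers, y is the line along which they close (so a half turn about z gives the same grasp; the last joint's range is limited). The gripper opens to 88 mm and grips with 3 to 60 N. Pads are 19 mm wide; open, the fingers measure 130 mm over their backs; the gripper's body (78 mm by 193 mm) begins 47 mm behind the grasp point.
Start: joints at [85.835, 20.546, 0.682, 0, -70.136, -16.507], TCP at [0.238, 0.632, 0.2] pointing down, gripper open.
Joint ranges: [-176.03, 176.03], [-82.01, 121.73], [-58.28, 71.71], [-173.87, 95.51], [-174.79, -0.11], [-173.66, 173.66]. Speed limits (degrees/s): [136.94, 136.94, 172.46, 180, 180, 180].

## Interface

Orientations are given as a 3x3 rotation matrix whose columns are the frame's x, y, z axes.
In Python, from rig import robot gives the robot as it stands. Calls block until the motion is done:
- robot.goto(position, orientation): joint-space move of the TCP to a pose.
- robot.servo_line(position, ori=None, speed=0.15): straight line of the TCP; ori=None keeps the orientation; speed is the mean speed in m/s.
- robot.movej(angles): joint-space move.
- robot.move_gripper(opening): opening from 0.0 (shut) to 1.0 (fully open); the grip force is fixed at half the most; returns when the fingers have stopped.
- robot.dwell(seconds).
- robot.ik(position, orientation): joint angles nearest the present ones, or None.
- robot.grab_frame(name): name is "scene" or "top"; returns (picture, depth): 384x512x3 uint8, red, green, blue; 384x512 float32, m along the optical axis (not along the pixel's ray), 0 where there is no reading.
- robot.camera_info(name): a dict with "vfov" (degrees; the focal length in pixels is half the picture's height over the tangent of half this angle, whatever the lens; pixels are square), "cx", "cy" (the principal point, pixels), "k1" (the pictures are not rectified: a ray, as slopes to the right and down, at radius r is drawn at 1 + k1 r^2 times it, then the intrinsics apply), "view" (4x4, takes a point from world to camera coordinates). Camera axes: x right, y down, z forward; pixel columns grow to the right and rows downward; lengths in m; the calibration is good to about 2 mm. A picture is of the moment at which its call begins. camera_info takes no time and is no camera call.
A pose or a line that the arm cannot do raises robot.Unreachable and nothing moves.
- robot.job_done(): hands the job in; it is judged then, once.
Readings, each from a call of its own:
- robot.read_t(): time.
- robot.read_qpos(): joint angles.
- robot.read_qvel(): joint speeds.
- robot.read_effort(): joint torques, N m.
- robot.read_position(): TCP position.
- robot.read_tcp_rot(): TCP orientation.
- robot.read_force(): force on the tool from outside, world axes, zero at the start.
- robot.read_ft_torque(): the same for the moment, N m.
- robot.read_grip_width(): opening from 0.0 (shut) to 1.0 (fully open).
- robot.read_finger_force(): force on a finger pad.
Only numpy, scipy, OpenCV 4.12 (cv2) and the standard library are available. Lean on these libraries where they do the work, as an engineer would, in place of code of your own. Each camera call takes 0.05 s, during which the arm holds its last target. There are 200 camera calls.

## Task

Open the filter compartment of the bench dust extractor with the fingertips alone; nothing needs grasping. Press the orange snap tab down until the blue filter cover springs free, then push the cover straight along the machine, away from the tab, off its seat until the whole filter is uncovered. Leave the cover lying flat and straight on the machine's top, not overhanging its end, with the tab sprung back up. Do not lift or tip the cover, do not touch the filter, and leave everything else where it stands.

Things in the scene. Friction and masses are not known exactly. Their poses are not given: they have to be found in the camera images.
- extractor: Bench dust extractor: grey steel box fixed to the bench, 400 mm long (its x) by 240 mm wide (y); its flat top (deck) is 140 mm above the bench. Origin: centre of its underside. Its +x runs along the machine from the snap tab towards the bare deck, the way the cover is pushed. Two spring barrels, 13 mm thick, lie on the deck beside the tab at y = +-40 mm, x = -160 to -132 mm.
- snap_tab (a joint): Turn of the orange snap tab (rad): 0 = at rest, claw hooked behind the cover's rib; 0.32 = pressed to its stop. A sprung rocker on a cross pivot 28 mm to +x of the pad's middle: pad down, claw up. It frees the cover at about 0.17 (pad down about 5 mm, 5 to 8 N); the pad goes down about 9 mm in all and springs back when let go.
- tab_pad (a point): Centre of the top of the tab's thumb pad, 34 mm along the machine by 40 mm across, 19 mm above the deck at rest, at extractor x = -173 mm, y = 0. Press straight down here.
- cover: Blue filter cover, loose, about 0.2 kg: flange 150 (x) x 120 x 4 mm with a raised pan on it (x = -23 to +69 mm, y = +-49 mm, top 20 mm above the underside) and a rib 9 mm high along its -x edge. Origin: centre of the underside; axes as the extractor's. Seated: extractor x = -47 mm, y = 0, on the deck. Freed, it is sprung 16 mm towards +x and stops; push it on from there.
- push_face (a point): Middle of the pan's upright face on the tab side (98 mm wide, from 4 to 20 mm above the cover's underside; this point 12 mm above it), at x = -23 mm of the cover. Push here towards +x. Between this face and the rib the flange is bare for 48 mm, room for the fingertips; the freed rib then stands 5 mm beyond the claw.
- well_edge (a point): Middle of the filter well's far edge, at deck height, extractor x = +5 mm. The well is 105 mm long and 92 mm wide; the filter is wholly uncovered when the cover's -x edge (75 mm from its origin) is past this point. Two guide channels (to extractor x = -4 mm, lips 9 mm above the deck, 109 mm apart) hold the cover's side flanges so that it slides only along x until out of them.
- deck_end (a point): Middle of the deck's far end, at deck height, extractor x = +200 mm. The cover's +x edge (75 mm from its origin) must not hang over it; there is no stop. From the well to here the deck is bare and level along the cover's path.
- filter: White pleated filter with a green frame, in the well under the cover, 103 x 90 mm, its top about 14 mm below the deck. Origin: centre of its underside, 38 mm below the deck. Not to be touched.
- glaze_pot: Bystander: small white glaze pot with yellow cap, 42 mm across, 45 mm tall, standing on the machine's deck beside the cover's path. Origin: centre of its underside.
- test_tile: Bystander: blue-glazed test tile 50 x 50 x 8 mm lying on the machine's deck beside the cover's path. Origin: centre of its underside.
- spare_filter: Bystander: new filter cartridge, green frame and white pleats, 103 x 90 x 25 mm, lying on the bench near the machine. Origin: centre of its underside.
- glaze_jar: Bystander: amber glaze jar with white cap, 68 mm across, 105 mm tall, on the bench. Origin: centre of its underside.
- tile_stack: Bystander: stack of four tiles, 100 x 100 x 40 mm, on the bench. Origin: centre of its underside.
- glaze_bowl: Bystander: yellow bowl, 124 mm across, 55 mm high, on the bench. Origin: centre of its underside.
- brush: Bystander: brush lying on the bench. Origin: on its underside.
There are look-alikes about, which are no part of the job. Of the things like the cover, leave any that is pink or yellow; of the rest the larger one is meant.

How it is judged:
By the outcome, as a careful person would: the job done as asked, in the order asked, and still so for the second after the job is handed in, with the robot touching nothing.
It also fails if it takes over 42 s, if anything falls off the work surface, if the arm or the gripper's body presses on something with over 40 N, if the wrist force passes 120 N, or if a joint passes its speed limit or range.

## Working session

There is one attempt and no reset: what is moved stays moved. The work goes in short steps, each a Python script; the robot and the scene stay as the last script left them, time stands still between calls to the robot, and variables do not carry over. Pictures are saved under pics/ and viewed, at most 10 in all, crops included, and the job is handed in when it is done.

```bash
mkdir -p pics
cat > h.py <<'E'
import numpy as np, cv2
from rig import robot
def grab(n):
    im,d=robot.grab_frame(n); np.savez(f'pics/{n}.npz',im=im,d=d); return im,d
def save(im,name,s=1): cv2.imwrite(f'pics/{name}.png',cv2.resize(im[...,::-1],None,fx=s,fy=s,interpolation=cv2.INTER_CUBIC))
def world(n,uv,z):
    """uv Nx2, z depths -> world"""
    c=robot.camera_info(n); f=192/np.tan(np.radians(c['vfov'])/2)
    K=np.array([[f,0,c['cx']],[0,f,c['cy']],[0,0,1.]])
    s=cv2.undistortPoints(np.asarray(uv,float).reshape(-1,1,2),K,np.array([c['k1'],0,0,0,0.])).reshape(-1,2)
    z=np.asarray(z,float).reshape(-1,1)
    p=np.c_[s*z,z,np.ones(len(s))]
    return (p@np.linalg.inv(c['view']).T)[:,:3]
def cloud(n,d):
    v,u=np.mgrid[:384,:512]; w=world(n,np.c_[u.ravel(),v.ravel()],d.ravel()).reshape(384,512,3); w[d==0]=np.nan; return w
E
python3 - <<'E'
from h import *
for n in("scene","top"):
    im,d=grab(n); save(im,n+'0',1.5)
    c=robot.camera_info(n); print(n,{k:np.round(v,3) for k,v in c.items()},(d==0).mean())
print(robot.read_t(),robot.read_tcp_rot().__repr__())
E
```

```text
scene {'vfov': np.float64(52.757), 'cx': np.float64(258.235), 'cy': np.float64(195.381), 'k1': np.float64(-0.036), 'view': array([[-0.469,  0.883,  0.008,  0.212],
       [ 0.622,  0.336, -0.707, -0.268],
       [-0.628, -0.327, -0.707,  1.514],
       [ 0.   ,  0.   ,  0.   ,  1.   ]])} 0.00408935546875
top {'vfov': np.float64(45.333), 'cx': np.float64(258.916), 'cy': np.float64(191.45), 'k1': np.float64(-0.145), 'view': array([[-1.000e-03, -1.000e+00,  1.300e-02,  2.100e-02],
       [-9.830e-01, -1.000e-03, -1.810e-01,  5.390e-01],
       [ 1.810e-01, -1.300e-02, -9.830e-01,  1.552e+00],
       [ 0.000e+00,  0.000e+00,  0.000e+00,  1.000e+00]])} 0.004206339518229167
0.1 array([[ 9.35576607e-01, -3.53123549e-01, -4.14250991e-04],
       [-3.53123765e-01, -9.35575440e-01, -1.48420025e-03],
       [ 1.36543007e-04,  1.53486491e-03, -9.99998813e-01]])
```

View pics/top0.png

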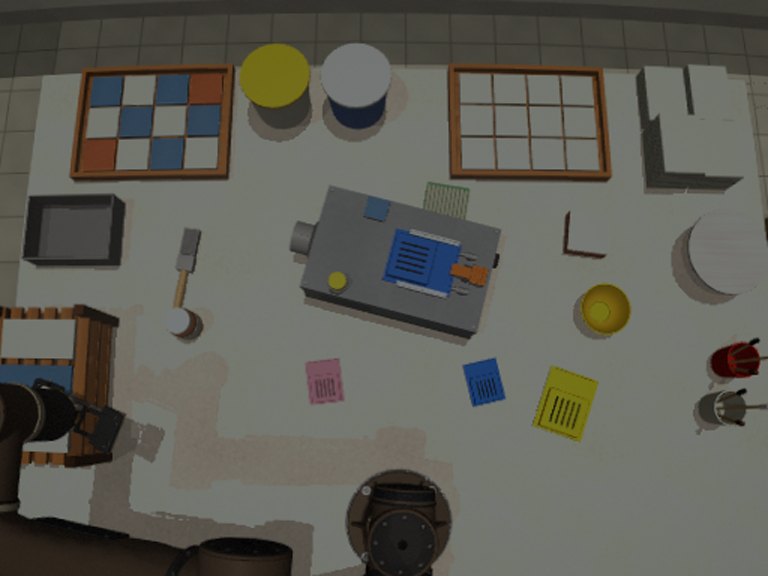

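View pics/scene0.png

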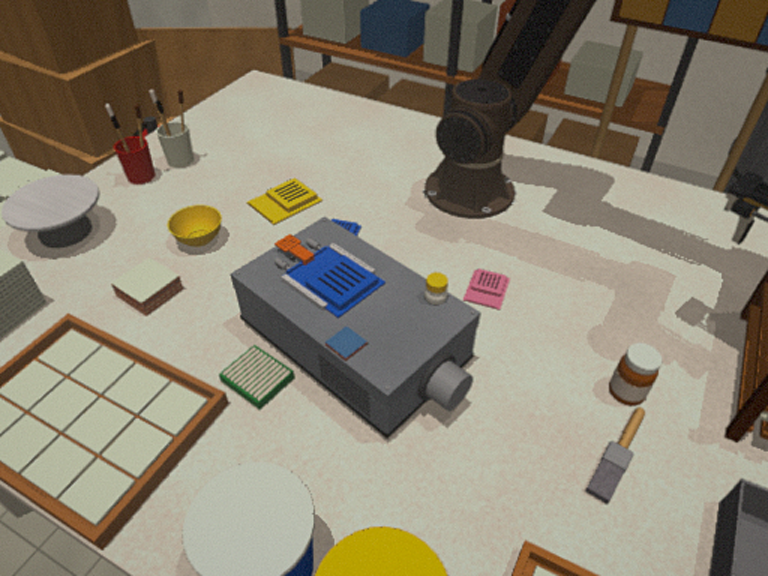

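Candidates for "cover" (top0 pixels): blue on the machine (423,262), small blue on the bench (484,382), pink (325,380) and yellow (566,403). The one meant is the larger blue one, seated behind the orange tab (470,272). Next I measure the machine and confirm it in a crop.

```bash
cat > meas.py <<'E'
from h import *
def lab(n,im,d):
    w=cloud(n,d); hsv=cv2.cvtColor(im,cv2.COLOR_RGB2HSV); return w,hsv
def rect(p):
    r=cv2.minAreaRect((p*1000).astype(np.float32)); return np.array(r[0])/1000,np.array(r[1]),r[2],cv2.boxPoints(r)
if __name__=="__main__":
  for n in("top","scene"):
    z=np.load(f'pics/{n}.npz'); im,d=z['im'],z['d']; w,h=lab(n,im,d)
    m=(abs(w[...,2]-.14)<.008)&(w[...,0]>.3)&(w[...,0]<.85)&(w[...,1]>-.35)&(w[...,1]<.35)
    m=cv2.morphologyEx(m.astype(np.uint8),cv2.MORPH_OPEN,np.ones((3,3)))
    k,L,S,C=cv2.connectedComponentsWithStats(m); i=1+S[1:,4].argmax(); p=w[L==i]
    print(n,'deck',rect(p[:,:2]),'z',np.median(p[:,2]))
    R=(w[...,0]>.35)&(w[...,0]<.85)&(abs(w[...,1])<.35)&(w[...,2]>.135)&(w[...,2]<.2)
    o=R&(h[...,0]>4)&(h[...,0]<16)&(h[...,1]>170)
    print('orange',o.sum(),w[o].mean(0),rect(w[o][:,:2])[:3], np.percentile(w[o][:,2],[5,50,95]))
    b=R&(h[...,0]>105)&(h[...,0]<125)&(h[...,1]>170)
    k,L,S,C=cv2.connectedComponentsWithStats(b.astype(np.uint8));i=1+S[1:,4].argmax();p=w[L==i]
    print('blue',len(p),rect(p[:,:2])[:3],'pan',rect(p[p[:,2]>.154][:,:2])[:3],np.percentile(p[:,2],[5,50,95]))
    y=R&(h[...,0]>20)&(h[...,0]<35)&(h[...,1]>150); print('cap',w[y].mean(0))
  z=np.load('pics/top.npz'); save(z['im'][115:235,190:350],'crop1',5)
E
python3 meas.py
```

```text
top deck (array([ 0.59061957, -0.00648648]), array([398.24838257, 242.68545532]), 75.1387710571289, array([[ 422.26462, -167.8281 ],
       [ 656.8323 , -230.07178],
       [ 758.9745 ,  154.85513],
       [ 524.40686,  217.09882]], dtype=float32)) z 0.14070467041562096
orange 205 [ 0.55075967 -0.15590742  0.15855447] (array([ 0.5515567 , -0.15171609]), array([75.29260254, 38.94348526]), 75.32356262207031) [0.15371055 0.15835054 0.16422735]
blue 1183 (array([ 0.57823553, -0.05029744]), array([145.36276245, 117.11360931]), 75.39595794677734) pan (array([ 0.57807227, -0.05135284]), array([142.45289612,  98.1756134 ]), 74.58441925048828) [0.14023292 0.15658784 0.16521254]
cap [0.52878573 0.1327148  0.18474263]
scene deck (array([ 0.58867987, -0.0040858 ]), array([403.70294189, 243.03433228]), 75.23223114013672, array([[ 419.7245 , -168.29456],
       [ 654.73065, -230.24445],
       [ 757.63525,  160.12296],
       [ 522.6291 ,  222.07285]], dtype=float32)) z 0.1390788031972402
orange 202 [ 0.55168812 -0.15033447  0.15686561] (array([ 0.55259277, -0.14865839]), array([79.76831818, 38.19726944]), 74.40339660644531) [0.15353945 0.15691821 0.16014651]
blue 1213 (array([ 0.57812347, -0.04888813]), array([149.91720581, 119.55475616]), 75.77442932128906) pan (array([ 0.58572577, -0.02615968]), array([94.66188049, 96.28857422]), 74.63401794433594) [0.14138245 0.15712075 0.16050973]
cap [0.53335454 0.13646195 0.18179135]
```

View pics/crop1.png

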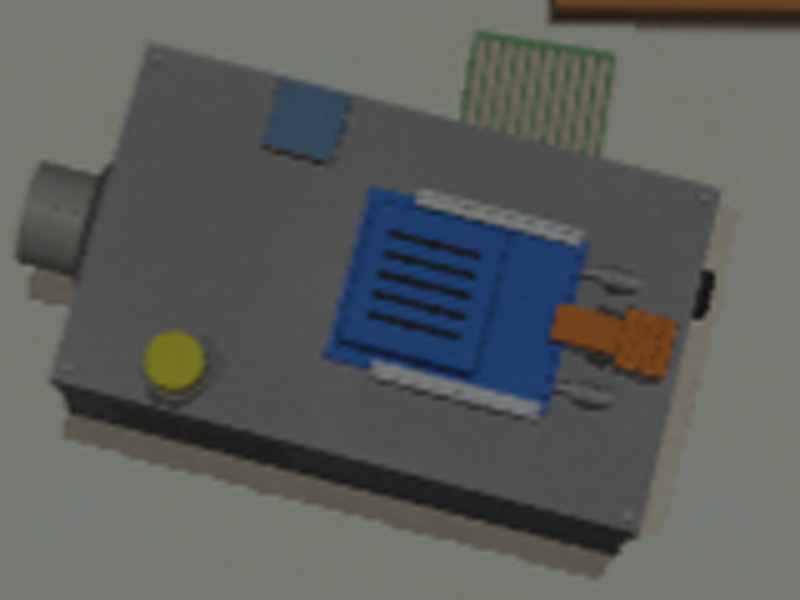

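The crop confirms it: the large blue cover at crop (455,300) sits in the white guide channels, with the orange tab's pad at (645,345). Both cameras agree on the machine pose: centre (0.590,-0.005), yaw 75.2°. Next I go above the pad and press, watching the force.

```bash
cat >> h.py <<'E'
A=np.radians(75.2); O=np.array([.5897,-.0052]); EX=np.array([np.cos(A),np.sin(A)]); EY=np.array([-EX[1],EX[0]])
ORI=np.array([[-EX[0],EY[0],0],[-EX[1],EY[1],0],[0,0,-1.]])
def P(x,y,z): return np.r_[O+x*EX+y*EY,.14+z]
def M(w): w=np.asarray(w)[...,:2]-O; return np.stack([w@EX,w@EY],-1)
def st(): return robot.read_t(),np.round(M(robot.read_position())*1000,1),round((robot.read_position()[2]-.14)*1000,2),np.round(robot.read_force(),1)
E
python3 - <<'E'
from h import *
robot.servo_line([.238,.632,.3],speed=.25)
robot.goto(P(-.175,0,.12),ORI); robot.move_gripper(0.0)
print(*st(),robot.read_qpos())
robot.servo_line(P(-.175,0,.03),ORI,speed=.12); print(*st())
z=.022
while z>.0075:
    robot.servo_line(P(-.175,0,z),ORI,speed=.03); t,p,zz,f=st(); print(t,p,zz,f)
    if f[2]>22: break
    z-=.0015
im,d=grab('top'); save(im[115:235,190:350],'press',5)
E
```

```text
5.1083 [-175.   -0.] 120.01 [-0.4 -0.1  0.4] [ 1.83868375e+00  8.95641078e+00 -7.12447484e+00 -9.22934944e-04
 -7.39187624e+01 -1.66384862e+01]
6.0083 [-175.    -0.6] 30.75 [ 0.  -0.3 -0.9]
6.425 [-1.75e+02  1.00e-01] 21.92 [ 1.  -0.6  0.1]
6.675 [-175.    0.] 20.47 [ 0.5 -0.1  0.9]
6.925 [-1.75e+02  1.00e-01] 18.9 [ 0.6 -0.2  0.3]
7.175 [-1.75e+02  1.00e-01] 17.35 [-0.2 -0.  -0.5]
7.425 [-1.75e+02  1.00e-01] 15.85 [ 0.2  0.  -0.2]
7.675 [-1.75e+02  1.00e-01] 14.39 [ 0.9 -0.3  0.3]
7.925 [-1.75e+02  1.00e-01] 12.88 [-0.7 -0.7  0.5]
8.175 [-1.75e+02  1.00e-01] 11.36 [ 0.1  0.5 -0.7]
8.425 [-1.75e+02  1.00e-01] 9.88 [0.6 0.9 0.6]
8.675 [-1.75e+02  1.00e-01] 8.39 [ 0.9 -0.1 -0.3]
```

View pics/press.png

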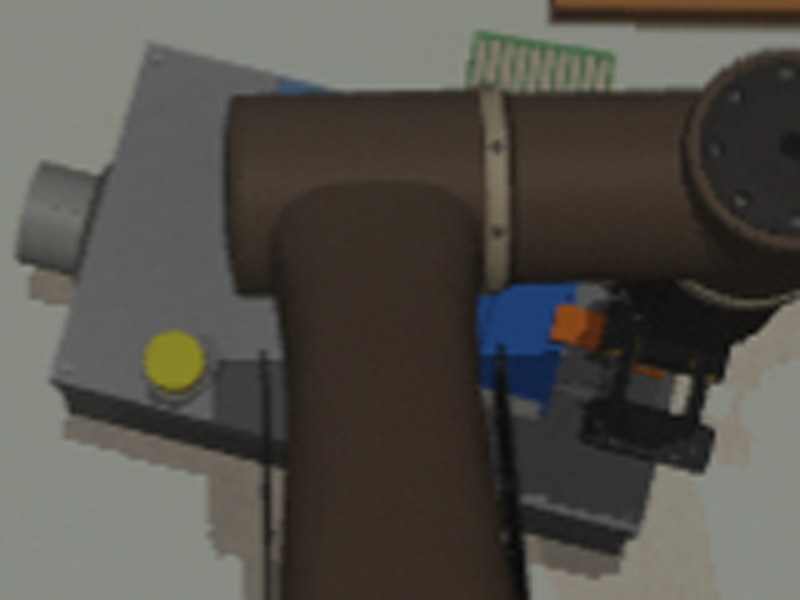

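No contact force at all. In the picture the fingers look like they straddle the pad around (650,375), so I check the grip width and the side view.

Run:
```python
from h import *
print(robot.read_grip_width(),robot.read_position(),robot.read_tcp_rot().round(3).tolist())
im,d=grab('scene'); save(im[110:270,110:320],'s1',3.75)
```

```text
0.0003120342430897055 [ 0.54498462 -0.17440009  0.14847353] [[-0.255, -0.967, -0.0], [-0.967, 0.255, -0.0], [0.0, 0.0, -1.0]]
```

View pics/s1.png

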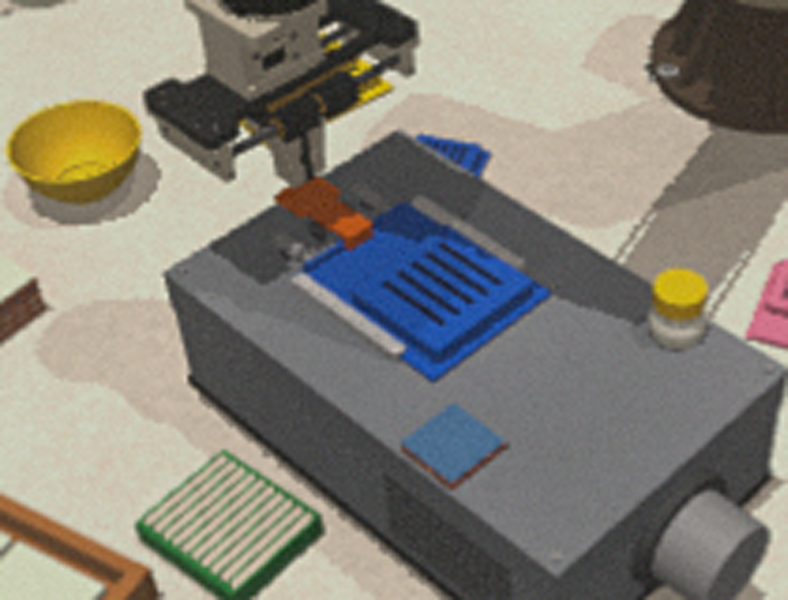

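Run:
```python
from h import *
def proj(n,p):
    c=robot.camera_info(n); f=192/np.tan(np.radians(c['vfov'])/2); q=(c['view']@np.r_[p,1])[:3]; s=q[:2]/q[2]
    return np.r_[s*(1+c['k1']*(s@s))*f+[c['cx'],c['cy']],q[2]]
p=robot.read_position()
for dz in (0,.011,.03,.05): 
    a=proj('scene',p+[0,0,dz]); b=proj('top',p+[0,0,dz]); print(dz,'s1 crop',(a[:2]-[110,110])*3.75,a[2],'press crop',(b[:2]-[190,115])*5,b[2])
d=np.load('pics/scene.npz')['d']; w=cloud('scene',d); im=np.load('pics/scene.npz')['im']; h=cv2.cvtColor(im,cv2.COLOR_RGB2HSV)
# profile of machine x,z on |y|<8mm
m=M(w); s=(abs(m[...,1])<.02)&(m[...,0]>-.21)&(m[...,0]<-.1)&(w[...,2]>.13)&(w[...,2]<.22)
i=np.argwhere(s)
for v,u in i[np.argsort(m[s][:,0])][::4]: print((v,u),(m[v,u]*1000).round(),round(w[v,u,2]*1000-140,1),h[v,u])
```

```text
0 s1 crop [303.25870784 199.88953896] 1.123761783846243 press crop [643.76952893 346.42269051] 1.5069929135636106
0.011 s1 crop [301.62666985 188.95007011] 1.1159872892632992 press crop [646.14479164 343.10770337] 1.49617639175235
0.03 s1 crop [298.75658053 169.69602429] 1.1025586168018504 press crop [650.32820292 337.26834712] 1.4774933086238093
0.05 s1 crop [295.66346741 148.92291534] 1.0884231721055886 press crop [654.84583467 330.96123561] 1.4578269053306085
(np.int64(164), np.int64(183)) [-202.  -10.] -3.6 [ 24  27 134]
(np.int64(165), np.int64(184)) [-193.  -12.] -1.0 [96 18 72]
(np.int64(166), np.int64(183)) [-189.  -19.] 1.4 [ 0  7 72]
(np.int64(160), np.int64(186)) [-188.   -6.] 17.4 [ 11 149 127]
(np.int64(167), np.int64(184)) [-186.  -18.] -1.2 [50 10 73]
(np.int64(155), np.int64(183)) [-185.  -15.] 42.7 [ 21  24 146]
(np.int64(166), np.int64(187)) [-184.   -9.] -1.5 [ 8 88 78]
(np.int64(160), np.int64(188)) [-183.   -3.] 17.9 [ 10 151 108]
(np.int64(155), np.int64(184)) [-182.  -14.] 43.7 [26 44 98]
(np.int64(161), np.int64(188)) [-181.   -4.] 16.3 [ 12 222 101]
(np.int64
[... 7055 characters left out ...]
6]
(np.int64(177), np.int64(203)) [-110.  -11.] 2.8 [110 191 152]
(np.int64(172), np.int64(205)) [-110.   -3.] 16.1 [ 11 202 134]
(np.int64(173), np.int64(206)) [-109.    0.] 10.9 [ 11 201  95]
(np.int64(171), np.int64(209)) [-109.   11.] 11.3 [136  90  91]
(np.int64(170), np.int64(208)) [-108.    8.] 17.7 [ 10 194 133]
(np.int64(175), np.int64(209)) [-107.    8.] -0.7 [110 196 155]
(np.int64(175), np.int64(208)) [-105.    3.] 3.4 [109 202 159]
(np.int64(175), np.int64(207)) [-104.   -1.] 7.6 [110 195 158]
(np.int64(174), np.int64(211)) [-102.   12.] 3.7 [109 204 146]
(np.int64(179), np.int64(204)) [-102.  -15.] 2.7 [109 199 149]
(np.int64(179), np.int64(203)) [-101.  -19.] 5.5 [109 190 153]
```

Depth shows the closed fingertips ending about 36 mm above the deck, though the TCP reads 8.5 mm. The pad, at 18 mm, is still untouched. Laterally the fingers are centred on it. I carry on down until the force shows contact.

Run:
```python
from h import *
z=.007;c=None
while z>-.035:
    robot.servo_line(P(-.175,0,z),ORI,speed=.03); t,p,zz,f=st()
    if f[2]>2.5 or c:
        c=c or z; print(t,zz,f)
    if f[2]>9 or (c and c-z>.0085): break
    z-=.001
print(*st())
im,d=grab('scene'); save(im[110:270,110:320],'s2',3.75)
```

```text
12.775 -7.66 [-1.  -1.3  3.5]
13.025 -8.54 [-1.8 -0.8  5.5]
13.275 -9.39 [-1.7 -2.4  6.3]
13.525 -10.29 [-2.7 -3.   6.4]
13.775 -11.37 [-1.9 -5.2  4.8]
14.025 -12.34 [-3.  -6.2  6.1]
14.275 -13.27 [-2.7 -6.   6.1]
14.525 -14.18 [-2.9 -7.1  6. ]
14.775 -15.01 [-4.2 -7.6  7.4]
15.025 -15.37 [-5.2 -6.4 11.7]
15.025 [-176.7   -0.4] -15.37 [-5.2 -6.4 11.7]
```

View pics/s2.png

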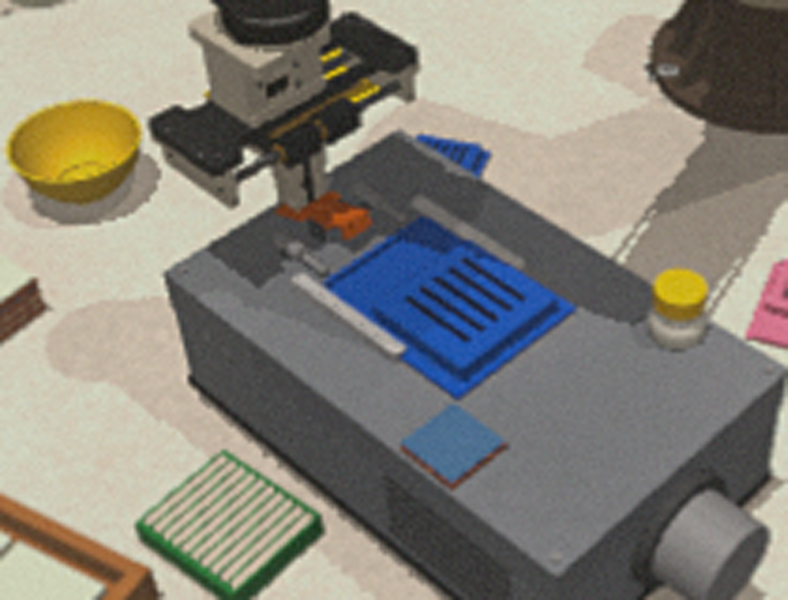

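The tab is pressed, the claw is up at (350,215), and the cover has sprung forward clear of it. First contact puts the real fingertips about 26 mm above the TCP reading. Before pushing I check how low the gripper body hangs relative to the pot (45 mm tall), then release the tab.

Run:
```python
from h import *
z=np.load('pics/scene.npz'); d=z['d']; w=cloud('scene',d); m=M(w); zz=w[...,2]-.14
s=(zz>.03)&(zz<.2)&(m[...,0]>-.25)&(m[...,0]<-.10)&(abs(m[...,1])<.14)
for y0 in range(-120,120,15):
    k=s&(m[...,1]*1000>=y0)&(m[...,1]*1000<y0+15)
    if k.sum()>5: print(y0,k.sum(),'z',np.percentile(zz[k],[2,10,50])*1000//1,'x',np.percentile(m[k][:,0],[2,98])*1000//1)
# pot and tile in machine frame
h=cv2.cvtColor(z['im'],cv2.COLOR_RGB2HSV)
k=(zz>.03)&(zz<.055)&(m[...,0]>.05)&(m[...,0]<.2)&(m[...,1]>.05)&(m[...,1]<.14); print('pot',m[k].min(0),m[k].max(0),np.percentile(zz[k],95))
k=(zz>.003)&(zz<.012)&(m[...,0]>0.0)&(m[...,0]<.2)&(m[...,1]<-.05)&(m[...,1]>-.13); print('tile',np.percentile(m[k],[3,97],0),k.sum())
robot.servo_line(P(-.175,0,.03),ORI,speed=.06); print(*st())
```

```text
-105 128 z [100. 103. 116.] x [-211. -137.]
-90 214 z [ 78.  80. 117.] x [-213. -136.]
-75 107 z [ 89.  92. 118.] x [-210. -139.]
-60 332 z [ 92. 118. 143.] x [-205. -142.]
-45 288 z [ 78.  89. 169.] x [-211. -137.]
-30 254 z [ 34.  52. 129.] x [-209. -137.]
-15 212 z [ 33.  47. 131.] x [-167. -137.]
0 209 z [ 33.  47. 116.] x [-168. -137.]
15 99 z [ 49.  85. 100.] x [-166. -136.]
30 45 z [ 84.  89. 103.] x [-157. -137.]
45 58 z [ 88.  90. 110.] x [-203. -144.]
60 123 z [ 88.  92. 115.] x [-208. -138.]
75 176 z [ 77.  82. 114.] x [-213. -136.]
90 44 z [103. 112. 118.] x [-211. -137.]
pot [0.10332734 0.07533633] [0.1396817  0.11385318] 0.04548141575051379
tile [[ 0.03158944 -0.11525532]
 [ 0.10636833 -0.05418348]] 362
16.0083 [-175.     0.3] 29.58 [-1.5 -0.9 -0.7]
```

With the tips about 10 mm above the deck, the body hangs 78 mm above it, so it clears the pot. Next: spread the fingers to about 40 mm for a two-point push, lower behind the pan and push.

Run:
```python
from h import *
robot.move_gripper(0.45)
robot.servo_line(P(-.078,0,.03),ORI,speed=.12)
robot.servo_line(P(-.078,0,-.005),ORI,speed=.06); print(*st())
z=-.008
while z>=-.0165:
    robot.servo_line(P(-.078,0,z),ORI,speed=.03); t,p,zz,f=st()
    if f[2]>3: print('touch',zz,f); robot.servo_line(P(-.078,0,z+.003),ORI,speed=.03); break
    z-=.002
print(*st()); zt=robot.read_position()[2]-.14
im,d=grab('scene'); save(im[110:270,110:320],'s3',3.75)
x=-.06
for x in(-.066,-.055,-.03): robot.servo_line(P(x,0,zt),ORI,speed=.04); print(*st())
im,d=grab('scene'); save(im[110:270,110:320],'s4',3.75)
```

```text
18.5417 [-78.   -0.2] -4.91 [-0.5 -0.5  0.1]
19.7917 [-78.    0.1] -16.17 [-0.6 -0.1 -0.3]
20.2917 [-65.7   0. ] -16.19 [0.3 0.3 0.3]
20.7167 [-54.7   0. ] -16.22 [0.6 0.5 0.1]
21.4917 [-29.8  -0. ] -16.2 [-0.4 -0.7 -0.5]
```

View pics/s4.png

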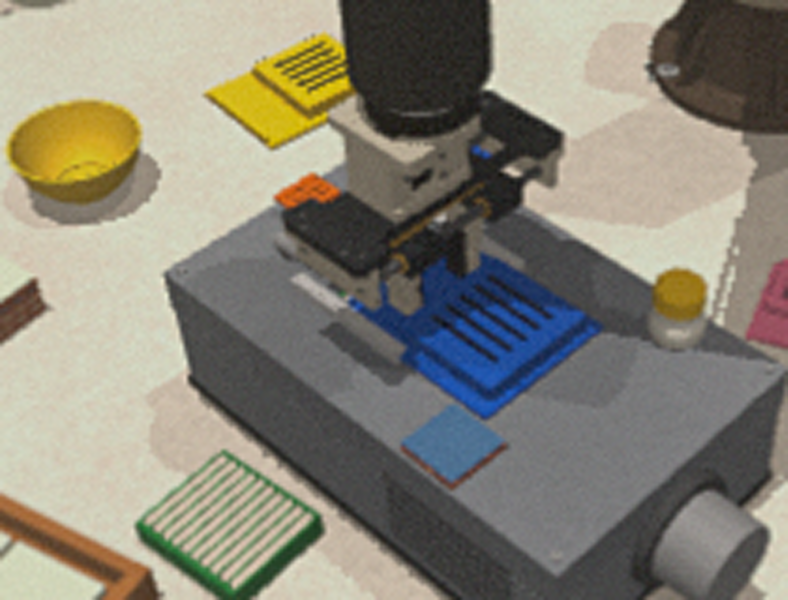

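The cover is sliding ahead of the two fingertips, straight and flat at (490,350). The tab is back up at (305,190). I keep pushing.

```bash
cat > fin.py <<'E'
from h import *
def cover():
    for n in('top','scene'):
        im,d=grab(n); w=cloud(n,d); m=M(w); zz=w[...,2]-.14; h=cv2.cvtColor(im,cv2.COLOR_RGB2HSV)
        b=(h[...,0]>105)&(h[...,0]<125)&(h[...,1]>170)&(zz>-.01)&(zz<.035)&(abs(m[...,0])<.23)&(abs(m[...,1])<.12)
        k,L,S,C=cv2.connectedComponentsWithStats(b.astype(np.uint8)); i=1+S[1:,4].argmax(); p=m[L==i]; z=zz[L==i]
        r=cv2.minAreaRect((p*1000).astype(np.float32)); print(n,[np.round(a,1) for a in r],'z',np.percentile(z*1000,[3,50,97]).round(1))
E
python3 - <<'E'
from fin import *
z=-.0162
for x in(0,.03,.055,.066): robot.servo_line(P(x,0,z),ORI,speed=.04); print(*st())
robot.servo_line(P(.05,0,z),ORI,speed=.04)
robot.servo_line(P(.05,0,.09),ORI,speed=.12); print(*st())
q=robot.read_qpos(); q[0]-=35; robot.movej(q)
cover(); print(*st())
save(np.load('pics/top.npz')['im'][115:235,190:350],'f1',5)
E
```

```text
22.4417 [0.2 0. ] -16.28 [-1.  -0.4  0.3]
23.3417 [30.1 -0. ] -16.19 [-0.7 -0.3 -0.3]
24.1167 [55.3  0.1] -16.26 [-0.7 -1.1  1. ]
24.5417 [66.4 -0. ] -16.22 [ 0.5 -0.5 -1. ]
26.125 [49.8  0.5] 89.08 [ 0.1 -0.5 -1.1]
top [array([99.8, -1.7]), array([145. , 118.2]), np.float64(0.1)] z [-0.5 10.2 25.4]
scene [array([102.2,  -0.8]), array([149.5, 119.9]), np.float64(0.3)] z [ 0.7 13.7 20.7]
27.5833 [-311.8   -8.8] 89.06 [-0.4 -0.7  0.2]
```

View pics/f1.png

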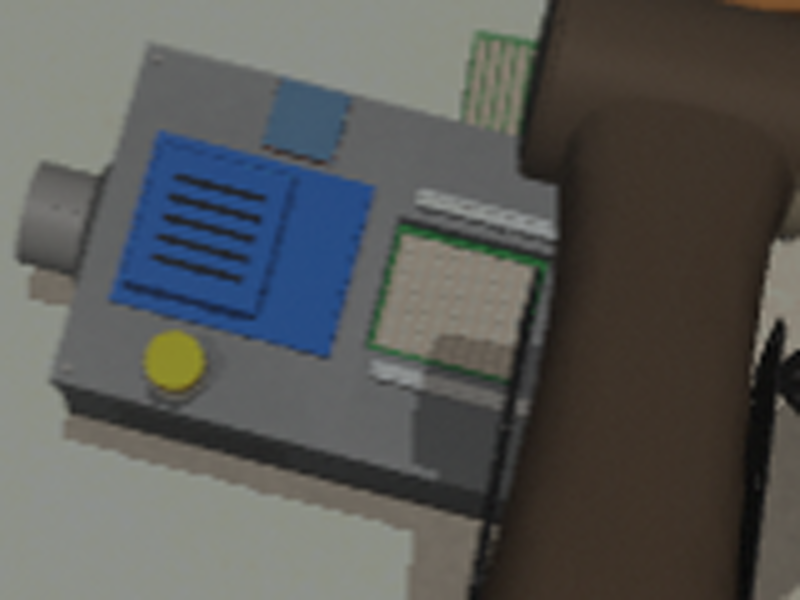

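The cover lies flat and straight at x ≈ 101 mm (allowed 80–125), and the filter is fully uncovered at (460,300). The pot at (175,360) and the tile at (305,120) have not moved. I hand it in.

```bash
python3 -c "
from rig import robot
print(robot.job_done(),robot.read_t())"
```

```text
the job is handed in; nothing more can be done
the job is handed in; nothing more can be done
```

The job is handed in, about 28 s into the 42 s limit: the tab is pressed and sprung back up, and the cover lies flat and straight on the deck about 24 mm short of its end with the filter fully uncovered; the pot and tile beside its path did not move.

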